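Hold a grease gun's follower rod back for reloading

TASK

I am reloading the small grease gun that is clamped in the bench vise. Stand the fresh cartridge upright on the bench beside the open mouth of the barrel, no more than about 12 cm from it, and let go of it; then draw the gun's spring-loaded follower rod out by its T-handle until the groove in the rod is level with the face of the rear cap, and finish holding it there, so that I can slide the cartridge in. Do not let the rod snap back, and leave the other things on the bench where they are.

Things in the scene. Friction and masses are not known exactly. Their poses are not given: they have to be found in the camera images.
- vise: Bench vise bolted down, a mini grease gun's barrel clamped in its jaws; fixed. Origin: on the bench under the jaws' middle; z up. Screw and tommy bar point along -x (to the robot) to 165 mm, anvil along +x to 135 mm; round base with lugs to 100 mm. Jaws 104 mm wide along y, 86 mm either way along x, 172 mm high. The barrel lies along y, its mouth at -y, rear cap and rod at +y.
- gun_mouth (a point): Centre of the open mouth of the barrel, a level grey tube 42 mm across with its axis 140 mm above the bench (vise frame 0, -110, 140 mm). Bare bench lies under the mouth and around it on the robot's side. Axes as the vise's.
- cap_face (a point): Centre of the outer face of the dark knurled rear cap, 48 mm across, where the follower rod comes out (vise frame 0, 80, 140 mm). Axes as the vise's.
- tbar (a point): Middle of the steel T-handle ending the rod: a round bar 10 mm thick, 90 mm long, lying level across the rod (along the vise's x), 140 mm above the bench. The rod, 8 mm thick (hub 14 mm), leaves its middle towards the cap, so each free arm of the T is about 38 mm long. At rest it stands 50 mm out from the cap's face (vise frame 0, 130, 140 mm). Axes as the vise's.
- groove (a point): Middle of the turned groove in the rod, 8 mm wide, 190 mm from the middle of the T-bar towards the barrel; hidden inside the barrel at rest, it comes to the cap's face when the rod has been drawn out 140 mm.
- rod (a joint): How far the follower rod is drawn out along the vise's +y, in m: 0 at rest, 0.140 with the groove level with the cap's face, 0.155 at its end stop. A spring pulls it back all the time: about 5 N at rest, 13 N at the groove (55 N/m), about 1 N of friction and a thick drag of 20 N per m/s. Let go, it runs home at up to 0.6 m/s.
- cartridge: The fresh grease cartridge: a closed white plastic tube with a plain paper band, aluminium lid with a pull ring on top, standing upright on the bench. 35 mm across (37 mm at the foot rim, lowest 8 mm), 140 mm high, about 0.15 kg. Origin: centre of its underside, z up. It is the only cartridge that stands; the spent one lies in the drip tray.
- gun_head: Bystander: the gun's unscrewed aluminium head with its lever and spout, lying on the bench, about 270 x 95 mm, 48 mm high.
- drip_tray: Bystander: steel tray 130 x 200 mm, 25 mm high, with the spent cartridge lying in it (39 mm high). Origin: centre of its underside.
- jar: Bystander: amber glass jar with a steel lid, 68 mm across, 85 mm high. Origin: centre of its underside.
- wrench: Bystander: steel wrench 190 mm long, lying flat.
- screwdriver: Bystander: black-handled screwdriver 200 mm long, lying.
- socket: Bystander: wrench socket 30 mm across, 40 mm high, standing.
Things that resemble listed ones, but are neither listed nor needed, are in the scene too. There is more than one size of the cartridge; the one meant has the size given above.

How it is judged:
On the way:
1. the fresh cartridge stands upright on the bench beside the barrel's open mouth, let go (horizontal distance between cartridge and gun_mouth below 0.17 m and height (world z) of cartridge below 0.008 m and angle between cartridge's own z axis and vertical below 0.1 rad and linear speed of cartridge below 0.03 m/s and contact force between cartridge and the fingers below 0.1 N), for 0.3 s.
At the end, for the whole second after the job is handed in: Fresh cartridge upright on the bench (0.1 rad), released, at rest, its middle within 170 mm of the barrel's mouth seen from above; follower rod drawn out 140 +-7 mm (groove level with the cap's face), still, and held there by the fingers bearing on it with over 4 N (all of step 1 and value of joint rod between 0.133 and 0.147 m and velocity of joint rod between -0.02 and 0.02 m/s and contact force between the fingers and rod above 4 N); the arm keeps its last pose, push and grip.
It fails at once if the rod snaps back (runs home faster than 0.4 m/s) (velocity of joint rod below -0.4 m/s).
It fails at once if a bystander is moved more than 40 mm (distance of any of gun_head, drip_tray, jar, wrench, screwdriver, socket from where it was at the start of the episode above 0.04 m).
It also fails if it takes over 54 s, if anything falls off the work surface, if the arm or the gripper's body presses on something with over 40 N, if the wrist force passes 120 N, or if a joint passes its speed limit or range.

ROBOT

A 6-joint arm with a two-finger parallel gripper is mounted at the origin on the work surface. World frame = base frame: x ahead of the robot, y to its left, z up, the work surface at z = 0. Lengths are in m, angles in rad, forces in N, time in s.
With the tool pointing down it reaches from about 0.375 to 0.75 m from the base axis. Payload 9 kg.
Tool frame: the origin (TCP) lies midway between the tips of the shut fingers; the grasp point (between the pads) lies r.hold_point_z behind it (r.hold_point_z is the distance from the TCP to the grasp point, in m); z points along the fingers, y is the line along which they close (so a half turn about z gives the same grasp; the last joint's range is limited). The gripper opens to 85 mm and grips with 20 to 120 N. Pads are 22 mm wide; open, the fingers measure 114 mm over their backs; the gripper's body (76 mm by 85 mm) begins 54 mm behind the grasp point. The pads swing forward as they close: fully open they stand 13 mm farther back than shut.
Start: joints at [-1.52, 0.104, 0.097, 1.564, 0, 1.353], TCP at [0.159, -0.578, 0.231] pointing down, gripper open.
Joint ranges: [-2.99, 2.99], [-0.84, 1.86], [-1.1, 1.16], [-1.84, 2.11], [-1.51, 1.56], [-3.14, 3.14]. Speed limits (rad/s): [2.22, 2.22, 2.57, 3.14, 3.14, 3.14].

INTERFACE

Orientations are given as [roll, pitch, yaw] about the fixed x, y, z axes, in that order (R = Rz(yaw) Ry(pitch) Rx(roll)).
In Python, from station import r, viewer gives the robot as it stands. The module is installed in compiled form; this text tells all that it offers.
- The arm moves only by the shell command python3 -m handwheel 'ROWS' [OPENING]. ROWS is JSON, one flat list of numbers, 6 for each row, row after row: the shift along the tool's x, y, z in m, then the turn, a rotation vector about the tool's x, y, z in rad. A call has 1 to 20 rows; each row is the pose to reach, as a shift and turn from the pose commanded when the call began, along the tool's axes at that moment; what a row does not reach only later rows make up. A row lasts 1/10 s, in which the tool goes at most 50 mm and 8.59 degrees, less where a joint would pass 70% of its speed; a pose out of reach is approached as far as the arm can. A call with a gripper value outside its range is refused whole. OPENING is the closure in counts, from 0 (fully open) to 255 (shut), set as the call begins (- or left out, the last holds). The fingers move at their own pace and stop on an object; the grip force is fixed at half the most. Time passes only in rows, so rows that repeat a pose let the fingers close. It gives the time, the measured TCP pose, the force, the opening and the grip force at its end, in the units of the state.
- r.state(): the state, without advancing time (a new reading comes with each control period).
- viewer.get_image(name): name is "scene" or "top" or "wrist"; returns a dict with "color" (480x640x3 uint8, red, green, blue), "depth" (480x640 float32, m along the optical axis (not along the pixel's ray), 0 where there is no reading), "fov_y" (degrees; the focal length in pixels is half the picture's height over the tangent of half this angle, whatever the lens; pixels are square), "cx", "cy" (the principal point, pixels), "xyz" and "orientation" of the camera in the world. Camera axes: x right, y down, z forward; pixel columns grow to the right and rows downward; lengths in m; the calibration is good to about 2 mm. The wrist camera is an equidistant fisheye: a pixel r from the principal point sees the ray r / f radians off the axis. A picture is of the moment at which its call begins.
- r.hand_in(): hands the job in; it is judged then, once.
The state is a dict: "t": time; "joint_positions": joint angles; "dq": joint speeds; "joint_efforts": joint torques, N m; "ee_pos": TCP position; "tcp_rot": TCP orientation; "ft_force": force on the tool from outside, world axes, zero at the start; "ft_torque": the same for the moment, N m; "width": finger opening in m; "finger_force": force on a finger pad.
Only numpy, scipy, OpenCV 4.12 (cv2) and the standard library are available. Lean on these libraries where they do the work, as an engineer would, in place of code of your own. Each camera call takes 0.05 s, during which the arm holds its last target. There are 200 camera calls.

## Working session

There is one attempt and no reset: what is moved stays moved. The work goes in short steps, Python scripts to look and compute and a shell command to move; the robot and the scene stay as the last step left them, time stands still between calls to the robot, and variables do not carry over. Pictures are saved under pics/ and viewed, at most 10 in all, crops included, and the job is handed in when it is done.

```bash
mkdir -p pics; cat > h.py <<'E'
import numpy as np, cv2, pickle
from scipy.spatial.transform import Rotation as R
from station import r, viewer
def grab(n,tag):
    d=viewer.get_image(n); pickle.dump(d,open(f'pics/{tag}.pkl','wb')); cv2.imwrite(f'pics/{tag}.png',d['color'][:,:,::-1]); return d
def load(tag): return pickle.load(open(f'pics/{tag}.pkl','rb'))
def cam(d):
    o=np.array(d['orientation']); return (R.from_euler('xyz',o).as_matrix() if o.shape==(3,) else R.from_quat(o).as_matrix() if o.shape==(4,) else o), np.array(d['xyz'])
def px(d,u,v,z=None):
    "pixel to world by depth, or by plane of height z"
    f=240/np.tan(np.radians(d['fov_y']/2)); M,t=cam(d)
    ray=M@np.array([(u-d['cx'])/f,(v-d['cy'])/f,1])
    s=d['depth'][int(v),int(u)] if z is None else (z-t[2])/ray[2]
    return t+s*ray
E
python3 - <<'E'
from h import *
for n in('scene','top'):
    d=grab(n,n+'0'); print(n,d['fov_y'],d['cx'],d['cy'],d['xyz'],d['orientation'])
s=r.state(); print(s, r.hold_point_z)
E
```

```text
scene 49.15463463427449 325.18676650633114 239.7387488574448 [1.21872785 0.73493484 0.83832591] [-2.22006243 -0.00604684  2.37216631]
top 57.38378734537269 318.3409725751743 234.71865426969012 [0.46754464 0.02306304 1.09071718] [-3.04448971  0.01589245 -1.58419136]
{'t': 0.1, 'joint_positions': array([-1.51972169e+00,  1.04649304e-01,  9.65811244e-02,  1.56390078e+00,
        1.95495800e-05,  1.35313823e+00]), 'dq': array([ 0.00150749, -0.00100858,  0.00319858,  0.0006564 , -0.00056926,
        0.0004202 ]), 'joint_efforts': array([ 5.55014529e-03, -5.58209431e+01,  5.04718173e+01,  1.32529633e-02,
       -3.22592796e-04,  5.80830786e-06]), 'ee_pos': array([ 0.15933032, -0.57816285,  0.23061315]), 'tcp_rot': array([-3.14045191e+00, -2.72310879e-04,  2.68732566e-01]), 'ft_force': array([-0.82574288,  0.8330524 , -0.29267459]), 'ft_torque': array([ 0.03362407,  0.06422845, -0.00032906]), 'finger_force': 0.0, 'width': 0.08565452515762899} 0.0187
```

View pics/scene0.png

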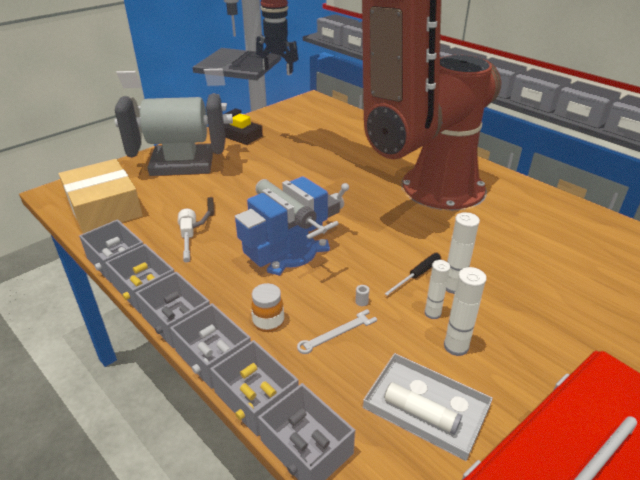

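View pics/top0.png

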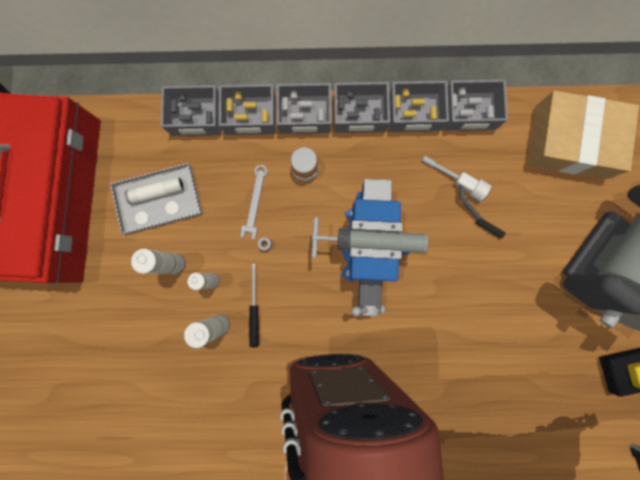

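The pictures show three standing white tubes. In the top view they are at (145,261), (197,281) and (196,334); in the scene view they are at (466,285), (440,275) and (465,225). The spent cartridge lies in the tray at (155,190). The T-bar is at (316,238), the cap at (345,239) and the mouth at (427,242). I'll choose the tube by size.

```bash
python3 - <<'E'
from h import *
d=load('top0')
for n,(u,v) in dict(A=(145,261),B=(197,281),C=(196,334),tbar0=(316,222),tbar1=(315,253),cap=(345,239),barrel=(380,240),mouth=(424,242),jar=(304,160),bench=(300,300),sockettop=(265,244),bar=(370,310)).items(): print(n,px(d,u,v).round(4))
# clouds: per-candidate from both cams, z-bins
for t in('top0','scene0'):
    d=load(t);f=240/np.tan(np.radians(d['fov_y']/2));M,o=cam(d)
    v,u=np.mgrid[:480,:640];z=d['depth']
    P=np.stack([(u-d['cx'])/f*z,(v-d['cy'])/f*z,z],-1)@M.T+o
    P=P[z>0]
    for n,(x,y) in dict(A=px(load('top0'),145,261)[:2],B=px(load('top0'),197,281)[:2],C=px(load('top0'),196,334)[:2]).__dict__.items() if 0 else [(n,px(load('top0'),*p)[:2]) for n,p in dict(A=(145,261),B=(197,281),C=(196,334)).items()]:
        q=P[(np.hypot(P[:,0]-x,P[:,1]-y)<.035)]; zt=np.percentile(q[:,2],98 if t=='scene0' else 90)
        k=q[(q[:,2]>zt-.008)]; print(t,n,'top z',zt.round(4),'mid',((k.min(0)+k.max(0))/2).round(4),'size',np.ptp(k,0).round(4))
        k=q[(q[:,2]>.03)&(q[:,2]<zt-.02)]; print('   side',((k.min(0)+k.max(0))/2).round(4),np.ptp(k,0).round(4))
# vise direction: barrel cloud
d=load('top0')
im=cv2.resize(cv2.imread('pics/top0.png')[235:365,120:260],None,fx=4,fy=4,interpolation=cv2.INTER_CUBIC)
sc=cv2.resize(cv2.imread('pics/scene0.png')[200:365,400:540],None,fx=3,fy=3,interpolation=cv2.INTER_CUBIC)
c=np.zeros((520,800,3),np.uint8); c[:,:380]=im[:, :380]; c[:495,380:800]=sc; cv2.imwrite('pics/crop1.png',c)
E
```

```text
A [0.5059 0.3911 0.1992]
B [0.4636 0.3004 0.1424]
C [0.3577 0.2852 0.1963]
tbar0 [0.5876 0.0416 0.1457]
tbar1 [0.5204 0.0446 0.1445]
cap [ 0.5481 -0.0198  0.1636]
barrel [ 0.5449 -0.0939  0.1627]
mouth [ 0.5395 -0.1871  0.1609]
jar [0.7424 0.069  0.0844]
bench [ 0.413   0.0864 -0.001 ]
sockettop [0.5524 0.172  0.0043]
bar [ 0.3944 -0.0748  0.1052]
top0 A top z 0.1971 mid [0.5072 0.3955 0.1951] size [0.0473 0.0491 0.0117]
   side [0.5072 0.3845 0.1038] [0.0489 0.0276 0.1466]
top0 B top z 0.1406 mid [0.4647 0.3038 0.1386] size [0.0325 0.0354 0.0112]
   side [0.4645 0.2932 0.0753] [0.0349 0.0158 0.0905]
top0 C top z 0.1974 mid [0.3574 0.2846 0.1956] size [0.0479 0.0487 0.0123]
   side [0.358  0.2757 0.1037] [0.0475 0.0323 0.1472]
scene0 A top z 0.1985 mid [0.5059 0.3986 0.1959] size [0.0523 0.0493 0.0106]
   side [0.5138 0.3994 0.1042] [0.0393 0.0489 0.1482]
scene0 B top z 0.1425 mid [0.4638 0.3068 0.1402] size [0.0365 0.0341 0.0112]
   side [0.4679 0.3074 0.0764] [0.0296 0.0345 0.0923]
scene0 C top z 0.1988 mid [0.3558 0.288  0.1967] size [0.0542 0.0493 0.0118]
   side [0.3624 0.2884 0.1045] [0.041  0.0487 0.1484]
```

View pics/crop1.png

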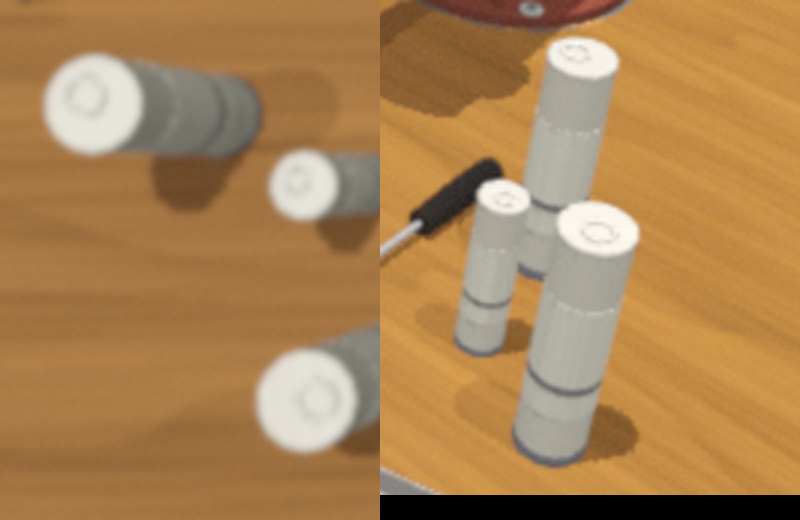

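The middle tube, B at top (197,281), is 141 mm high and 35 mm across, so it is the fresh cartridge. A and C are about 198 mm high and 49 mm across. B stands at about (0.464, 0.305). I put the vise yaw at about -0.05 and the T-bar at about (0.552, 0.043). Next I work out the tool-frame shifts.

```bash
cat >> h.py <<'E'
def to(x,y,z,yaw):
    "shift + turn in current tool axes for a downward tool target"
    s=r.state(); M=R.from_euler('xyz',s['tcp_rot']); T=R.from_euler('xyz',[np.pi,0,yaw])
    return (M.inv().apply(np.array([x,y,z])-s['ee_pos'])).round(4), (M.inv()*T).as_rotvec().round(3)
E
python3 - <<'E'
from h import *
for w in [(.4,-.3,.33,.8),(.5,0,.34,1.52),(.464,.305,.34,1.52)]: print(*to(*w))
E
```

```text
[ 0.3059 -0.2044 -0.0991] [-0.001 -0.001 -0.531]
[ 0.482  -0.4671 -0.1087] [-1.000e-03 -1.000e-03 -1.251e+00]
[ 0.5283 -0.7707 -0.1084] [-1.000e-03 -1.000e-03 -1.251e+00]
```

```bash
python3 -m handwheel '[0.306,-0.204,-0.1,0,0,-0.53, 0.306,-0.204,-0.1,0,0,-0.53, 0.306,-0.204,-0.1,0,0,-0.53, 0.306,-0.204,-0.1,0,0,-0.53, 0.306,-0.204,-0.1,0,0,-0.53, 0.306,-0.204,-0.1,0,0,-0.53, 0.306,-0.204,-0.1,0,0,-0.53, 0.482,-0.467,-0.109,0,0,-1.25, 0.482,-0.467,-0.109,0,0,-1.25, 0.482,-0.467,-0.109,0,0,-1.25, 0.482,-0.467,-0.109,0,0,-1.25, 0.482,-0.467,-0.109,0,0,-1.25, 0.482,-0.467,-0.109,0,0,-1.25, 0.528,-0.771,-0.108,0,0,-1.25, 0.528,-0.771,-0.108,0,0,-1.25, 0.528,-0.771,-0.108,0,0,-1.25, 0.528,-0.771,-0.108,0,0,-1.25, 0.528,-0.771,-0.108,0,0,-1.25, 0.528,-0.771,-0.108,0,0,-1.25, 0.528,-0.771,-0.108,0,0,-1.25]' 60
python3 - <<'E'
from h import *
print(*to(.464,.305,.34,1.52)); s=r.state(); print(s['joint_positions'],s['t'])
E
```

```text
t: 2.1
ee_pos: [0.4629, 0.3073, 0.339]
tcp_rot: [-3.141, 0.0, 1.519]
ft_force: [0.6, -1.2, 0.0]
width: 0.0654
finger_force: 0.0
[-0.0022  0.0012 -0.001 ] [-0.     0.    -0.001]
[ 3.50695563e-01  2.40569954e-02  2.12196922e-01  1.75915963e+00
 -1.52343523e-04  1.97307852e+00] 2.1
```

```bash
python3 -m handwheel '[-0.002,0.001,0,0,0,0, -0.002,0.001,0,0,0,0]'
python3 - <<'E'
from h import *
d=grab('wrist','w1'); print({k:d[k] for k in('fov_y','cx','cy','xyz','orientation')})
E
```

```text
t: 2.3
ee_pos: [0.4641, 0.3038, 0.3385]
tcp_rot: [-3.14, 0.001, 1.521]
ft_force: [-0.6, -0.4, -0.4]
width: 0.0655
finger_force: 0.0
{'fov_y': 65.70646984690485, 'cx': 316.65494685666056, 'cy': 241.39929361271902, 'xyz': array([0.4666727 , 0.37842691, 0.4806878 ]), 'orientation': array([ 2.84788057e+00,  1.04424009e-03, -4.88634660e-02])}
```

View pics/w1.png

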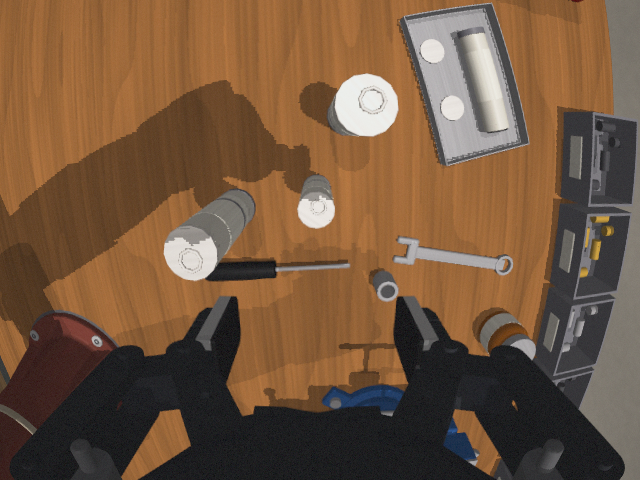

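The wrist view shows the chosen small tube's lid at (316,210), with A at (365,105) and C at (192,252). The fingers point between them. I'll check the lid position through the fisheye model.

```bash
cat >> h.py <<'E'
def fish(d,u,v,z):
    f=240/np.tan(np.radians(d['fov_y']/2)); M,t=cam(d); a=np.array([u-d['cx'],v-d['cy']]); q=np.hypot(*a); th=q/f
    ray=M@np.array([*(a/q*np.sin(th)),np.cos(th)]); return t+(z-t[2])/ray[2]*ray
E
python3 - <<'E'
from h import *
print(fish(load('w1'),316.5,210.5,.141)); p=(.4645,.3055)
for z in(.16,.085): print(*to(*p,z,1.52))
E
```

```text
[0.46262762 0.30593325 0.141     ]
[2.800e-03 1.000e-04 1.788e-01] [-0.001  0.001 -0.001]
[2.800e-03 2.000e-04 2.538e-01] [-0.001  0.001 -0.001]
```

```bash
python3 -m handwheel '[0.002,-0.001,0.05,0,0,0, 0.002,-0.001,0.1,0,0,0, 0.002,-0.001,0.15,0,0,0, 0.002,-0.001,0.18,0,0,0, 0.002,-0.001,0.2,0,0,0, 0.002,-0.001,0.22,0,0,0, 0.002,-0.001,0.24,0,0,0, 0.002,-0.001,0.253,0,0,0, 0.002,-0.001,0.253,0,0,0, 0.002,-0.001,0.253,0,0,0]' 60 && python3 -m handwheel '[0,0,0,0,0,0, 0,0,0,0,0,0, 0,0,0,0,0,0, 0,0,0,0,0,0, 0,0,0,0,0,0, 0,0,0,0,0,0, 0,0,0,0,0,0, 0,0,0,0,0,0]' 255
```

```text
t: 3.35
ee_pos: [0.4641, 0.3045, 0.0869]
tcp_rot: [3.141, -0.0, 1.518]
ft_force: [0.7, 0.7, 0.3]
width: 0.0654
finger_force: 0.0
t: 4.15
ee_pos: [0.4642, 0.3054, 0.0876]
tcp_rot: [3.14, -0.001, 1.519]
ft_force: [-1.3, -0.7, 6.2]
width: 0.034
finger_force: 59.4
```

```bash
python3 -m handwheel '[0,0,-0.02,0,0,0, 0,0,-0.06,0,0,0, 0,0,-0.1,0,0,0, 0,0,-0.14,0,0,0, 0,0,-0.18,0,0,0, 0,0,-0.22,0,0,0, -0.04,0.002,-0.22,0,0,0, -0.08,0.004,-0.22,0,0,0, -0.12,0.006,-0.22,0,0,0, -0.16,0.008,-0.22,0,0,0, -0.2,0.01,-0.22,0,0,0, -0.24,0.012,-0.22,0,0,0, -0.28,0.014,-0.22,0,0,0, -0.32,0.015,-0.22,0,0,0, -0.36,0.017,-0.22,0,0,0, -0.4,0.019,-0.22,0,0,0, -0.44,0.021,-0.22,0,0,0, -0.48,0.022,-0.22,0,0,0, -0.52,0.023,-0.22,0,0,0, -0.555,0.024,-0.22,0,0,0]' && python3 -m handwheel '[0,0,0,0,0,0, 0,0,0,0,0,0, 0,0,0,0,0,0]'
python3 - <<'E'
from h import *
print(*to(.46,-.25,.0876,1.52)); s=r.state(); print(s['joint_positions'])
d=grab('top','t2')
E
```

```text
t: 6.15
ee_pos: [0.4584, -0.2524, 0.3064]
tcp_rot: [3.141, 0.0, 1.518]
ft_force: [1.6, 0.2, -1.1]
width: 0.0338
finger_force: 60.1
t: 6.45
ee_pos: [0.4589, -0.2497, 0.3066]
tcp_rot: [3.141, -0.0, 1.519]
ft_force: [0.1, 0.4, -1.0]
width: 0.034
finger_force: 60.0
[-2.00e-04  1.10e-03  2.19e-01] [ 0.    -0.    -0.001]
[-7.49175915e-01 -1.00652548e-01  3.00523200e-02  1.70136124e+00
  1.28248206e-04  8.72980046e-01]
```

View pics/t2.png

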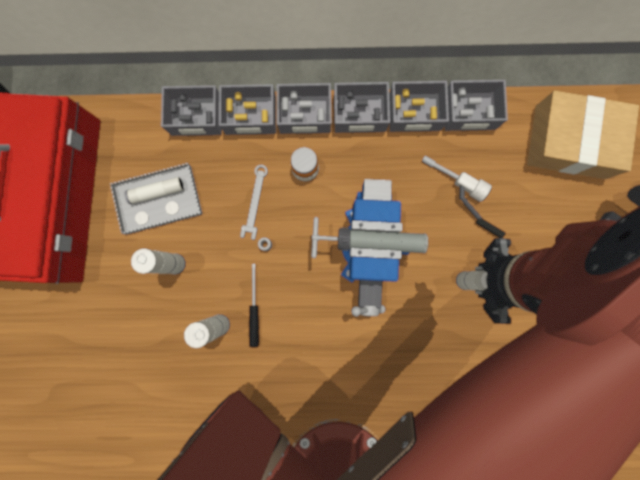

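```bash
python3 -m handwheel '[0,0,0.04,0,0,0, 0,0,0.08,0,0,0, 0,0,0.12,0,0,0, 0,0,0.16,0,0,0, 0,0,0.19,0,0,0, 0,0,0.205,0,0,0, 0,0,0.213,0,0,0, 0,0,0.217,0,0,0, 0,0,0.219,0,0,0, 0,0,0.219,0,0,0, 0,0,0.219,0,0,0]'
```

```text
t: 7.6
ee_pos: [0.4593, -0.2509, 0.0883]
tcp_rot: [3.14, 0.001, 1.519]
ft_force: [0.6, 0.3, -1.4]
width: 0.0338
finger_force: 60.1
```

```bash
python3 -m handwheel '[0,0,0.001,0,0,0, 0,0,0.001,0,0,0, 0,0,0.002,0,0,0, 0,0,0.002,0,0,0]'
```

```text
t: 8.0
ee_pos: [0.4593, -0.2513, 0.0875]
tcp_rot: [3.14, 0.002, 1.519]
ft_force: [-4.0, 0.9, 13.8]
width: 0.0337
finger_force: 61.6
```

```bash
python3 -m handwheel '[0,0,-0.001,0,0,0, 0,0,-0.001,0,0,0, 0,0,-0.001,0,0,0, 0,0,-0.001,0,0,0, 0,0,-0.001,0,0,0, 0,0,-0.001,0,0,0, 0,0,-0.02,0,0,0, 0,0,-0.05,0,0,0, 0,0,-0.09,0,0,0, 0,0,-0.13,0,0,0, 0,0,-0.17,0,0,0, 0,0,-0.21,0,0,0, 0,0,-0.21,0,0,0]' 60
python3 - <<'E'
from h import *
d=grab('wrist','w3'); cv2.imwrite('pics/w3.png',cv2.imread('pics/w3.png'))
z=.205
for p in [(.55,.026)]: print(*to(*p,.3,1.52), *to(*p,.2,1.52), *to(*p,.121,1.52))
E
```

```text
t: 9.3
ee_pos: [0.4601, -0.2517, 0.3011]
tcp_rot: [3.135, 0.005, 1.519]
ft_force: [-0.8, 0.4, 0.2]
width: 0.0652
finger_force: 0.0
[ 0.2816  0.0758 -0.0025] [ 0.004  0.003 -0.001] [0.2819 0.0754 0.0975] [ 0.004  0.003 -0.001] [0.2822 0.0751 0.1765] [ 0.004  0.003 -0.001]
```

View pics/w3.png

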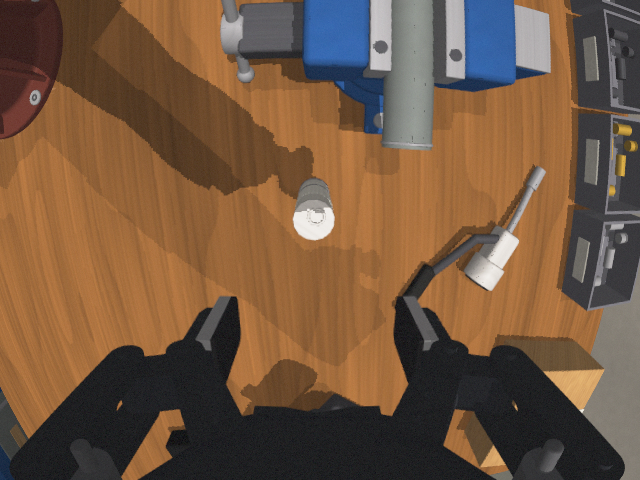

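The cartridge stands upright with its lid at (314,222), and the barrel mouth is at (408,145), so the distance looks right. The gun head is untouched. Now I go above the rod.

```bash
python3 -m handwheel '[0.04,0.01,-0.002,0,0,0, 0.08,0.02,-0.002,0,0,0, 0.12,0.03,-0.002,0,0,0, 0.16,0.045,-0.002,0,0,0, 0.2,0.055,-0.002,0,0,0, 0.24,0.07,-0.002,0.004,0.003,0, 0.28,0.076,-0.002,0.004,0.003,0, 0.282,0.076,-0.002,0.004,0.003,0, 0.282,0.076,-0.002,0.004,0.003,0, 0.282,0.076,-0.002,0.004,0.003,0]'
python3 - <<'E'
from h import *
print('cart',fish(load('w3'),314,221.5,.141))
grab('wrist','w4')
for t in('top0','scene0'):
    d=load(t);f=240/np.tan(np.radians(d['fov_y']/2));M,o=cam(d)
    v,u=np.mgrid[:480,:640];z=d['depth'];P=(np.stack([(u-d['cx'])/f*z,(v-d['cy'])/f*z,z],-1)@M.T+o)[z>0]
    q=P[(P[:,2]>.125)&(P[:,2]<.16)&(P[:,1]>.025)&(P[:,1]<.07)&(abs(P[:,0]-.55)<.07)]
    print(t,len(q),q.min(0),q.max(0),q.mean(0)); 
    k=q[abs(q[:,0]-.55)>.012]; print(np.polyfit(k[:,0]-.55,k[:,1],1))
    k=P[(P[:,2]>.13)&(P[:,2]<.16)&(P[:,1]>.0)&(P[:,1]<.028)&(abs(P[:,0]-.55)<.03)]; print('rod',k.mean(0),np.ptp(k,0))
E
```

```text
t: 10.35
ee_pos: [0.549, 0.0266, 0.2964]
tcp_rot: [-3.136, -0.003, 1.518]
ft_force: [-0.1, -0.3, -0.5]
width: 0.065
finger_force: 0.0
cart [ 0.45768131 -0.25160552  0.141     ]
top0 213 [0.51178921 0.02682004 0.13830825] [0.59909313 0.05126436 0.14904298] [0.55439035 0.04326599 0.14431761]
[-0.07091065  0.04497602]
rod [0.55345296 0.01451362 0.14319088] [0.00725437 0.02609288 0.00772444]
scene0 177 [0.51027687 0.02652914 0.13457483] [0.59869264 0.05529069 0.15128744] [0.55626095 0.04715429 0.14396869]
[-0.07853689  0.04887195]
rod [0.55263564 0.01329433 0.14321152] [0.00907648 0.02671642 0.00865651]
```

View pics/w4.png

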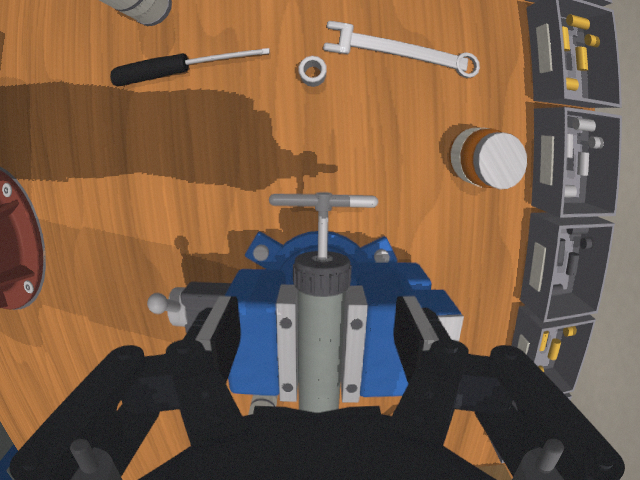

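The wrist view shows the T-bar centre at (323,200), its ends at (270,199) and (377,202), the rod running down to the cap at (322,258), and a clear way down.

```bash
python3 - <<'E'
from h import *
d=load('w4')
for p in [(323,200),(270,199),(377,202),(322,240)]: print(fish(d,*p,.143))
for x,y in [(.553,.0265)]:
  for z in (.2,.121): print(*to(x,y,z,1.505))
E
```

```text
[0.55318635 0.04716175 0.143     ]
[0.51031611 0.05034098 0.143     ]
[0.59708517 0.04357216 0.143     ]
[0.55076345 0.01357922 0.143     ]
[0.0002 0.0044 0.0966] [-0.005 -0.003  0.013]
[-1.000e-04  4.800e-03  1.756e-01] [-0.005 -0.003  0.013]
```

```bash
python3 -m handwheel '[-0.0025,0.003,0.04,-0.005,-0.003,0.02, -0.0025,0.003,0.08,-0.005,-0.003,0.02, -0.0025,0.003,0.11,-0.005,-0.003,0.02, -0.0025,0.003,0.13,-0.005,-0.003,0.02, -0.0025,0.003,0.15,-0.005,-0.003,0.02, -0.0025,0.003,0.165,-0.005,-0.003,0.02, -0.0025,0.003,0.175,-0.005,-0.003,0.02, -0.0025,0.003,0.175,-0.005,-0.003,0.02, -0.0025,0.003,0.175,-0.005,-0.003,0.02]' && python3 -m handwheel '[0,0,0,0,0,0, 0,0,0,0,0,0, 0,0,0,0,0,0, 0,0,0,0,0,0, 0,0,0,0,0,0, 0,0,0,0,0,0, 0,0,0,0,0,0, 0,0,0,0,0,0, 0,0,0,0,0,0, 0,0,0,0,0,0]' 255
```

```text
t: 11.3
ee_pos: [0.5518, 0.0248, 0.1229]
tcp_rot: [3.14, 0.0, 1.498]
ft_force: [-0.2, -1.2, -0.2]
width: 0.0653
finger_force: 0.0
t: 12.3
ee_pos: [0.5531, 0.025, 0.1229]
tcp_rot: [3.137, -0.0, 1.499]
ft_force: [6.6, -0.4, -1.2]
width: 0.0058
finger_force: 58.4
```

```bash
python3 -m handwheel '[0.005,0.001,0,0,0,0, 0.013,0.001,0,0,0,0, 0.023,0.001,0,0,0,0, 0.033,0.001,0,0,0,0, 0.043,0.001,0,0,0,0, 0.053,0.001,0,0,0,0, 0.06,0.001,0,0,0,0, 0.06,0.001,0,0,0,0, 0.06,0.001,0,0,0,0]'
python3 - <<'E'
from h import *
grab('top','t5')
E
```

```text
t: 13.2
ee_pos: [0.5572, 0.0838, 0.1228]
tcp_rot: [3.14, 0.003, 1.498]
ft_force: [-1.2, -7.4, 2.5]
width: 0.0058
finger_force: 59.0
```

View pics/t5.png

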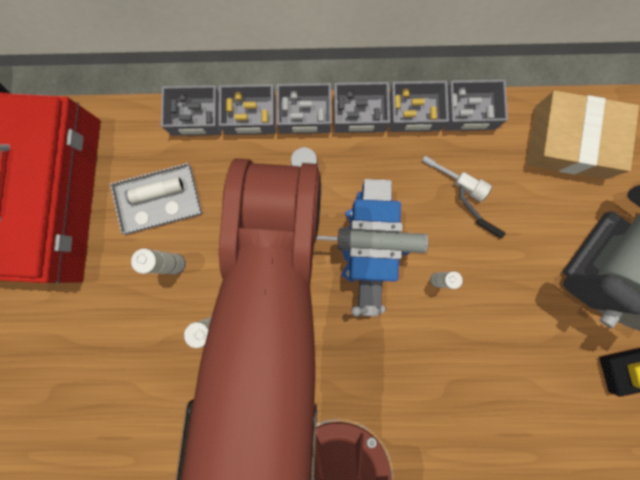

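The cartridge stands by the mouth at (450,281). The rod follows the tool, with about 7 N of spring force. I continue the pull.

```bash
python3 -m handwheel '[0.005,0,0,0,0,0, 0.013,0,0,0,0,0, 0.023,0,0,0,0,0, 0.033,0,0,0,0,0, 0.043,0,0,0,0,0, 0.053,0,0,0,0,0, 0.063,0,0,0,0,0, 0.073,0,0,0,0,0, 0.079,0,0,0,0,0, 0.081,0,0,0,0,0, 0.081,0,0,0,0,0, 0.081,0,0,0,0,0]'
python3 - <<'E'
from h import *
grab('scene','s6'); d=grab('wrist','w6')
a=cv2.resize(cv2.imread('pics/s6.png')[150:290,210:410],(600,420),interpolation=cv2.INTER_CUBIC)
b=cv2.imread('pics/w6.png')[200:380,200:440]; c=np.zeros((600,800,3),np.uint8); c[:420,:600]=a; c[420:600,:240]=b; cv2.imwrite('pics/c6.png',c)
E
```

```text
t: 14.45
ee_pos: [0.5627, 0.1637, 0.1228]
tcp_rot: [3.14, 0.004, 1.498]
ft_force: [-3.8, -11.0, 4.7]
width: 0.0056
finger_force: 59.3
```

View pics/c6.png

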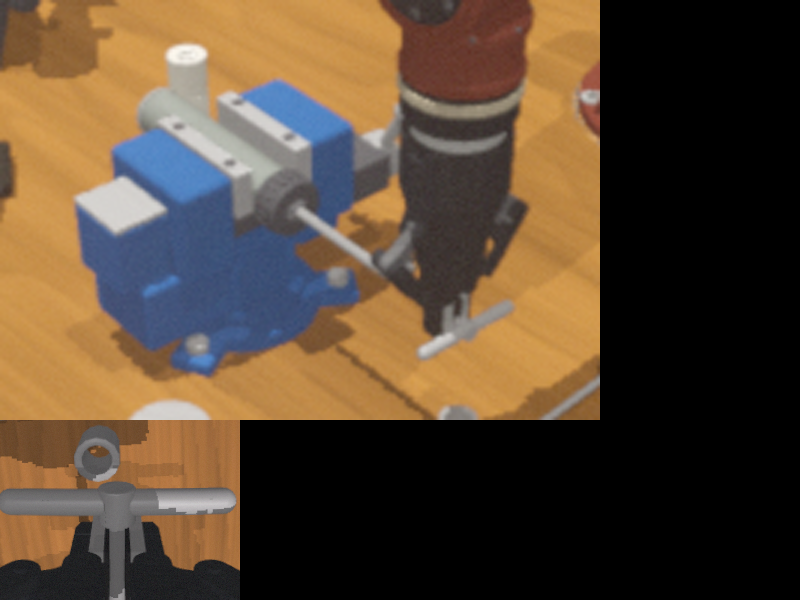

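The fingers hold the rod behind the T-hub: the bar's centre is at wrist pixel (318,281), and the groove should be near the cap at scene (308,221). I'll measure the T-bar's displacement.

```bash
python3 - <<'E'
from h import *
d=load('w6'); print(d['xyz'],[fish(d,*p,.143).round(4) for p in((317,281),(203,281),(434,281))])
t=np.array([-.075]);ax=np.array([.075,.997])
def cloud(t):
    d=load(t);f=240/np.tan(np.radians(d['fov_y']/2));M,o=cam(d)
    v,u=np.mgrid[:480,:640];z=d['depth'];return (np.stack([(u-d['cx'])/f*z,(v-d['cy'])/f*z,z],-1)@M.T+o)[z>0]
c=np.array([.553,.046])
for t in('scene0','s6'):
    P=cloud(t);s=(P[:,:2]-c)@ax; l=(P[:,:2]-c)@np.array([.997,-.075])
    k=(P[:,2]>.13)&(P[:,2]<.155)&(l>.022)&(l<.042)&(s>-.03+(.14 if t=='s6' else 0))&(s<.03+(.14 if t=='s6' else 0))
    print(t,k.sum(),np.median(s[k]),s[k].min(),s[k].max())
print(r.state()['ee_pos'],r.state()['t'],r.state()['ft_force'])
d=load('s6'); g=d['color'].mean(2)
# profile along rod from cap, scene px crop(300,212)->(370,260) /3
for i in range(0,22): 
    x,y=210+(292+i*4)/3,150+(207+i*2.75)/3; print(int(cv2.getRectSubPix(g.astype(np.float32),(1,1),(x,y))[0,0]),end=' ')
E
```

```text
[0.56674147 0.23867918 0.26469131] [array([0.5632, 0.1868, 0.143 ]), array([0.5215, 0.1894, 0.143 ]), array([0.6062, 0.1831, 0.143 ])]
scene0 32 0.002775362108111213 -0.0037041214121381586 0.007615251170501963
s6 40 0.14201564119401106 0.13380069634072575 0.14563275071256807
[0.56268022 0.16361902 0.12277821] 14.55 [ -3.48702043 -11.05151162   4.99944374]
122 155 176 176 174 177 175 175 178 177 179 179 179 178 178 179 178 181 177 152 94 89
```

All three measures agree: wrist 140 mm, scene 139 mm, TCP 139 mm. I make a short hold to check for creep, then hand in.

```bash
python3 -m handwheel '[0.0005,0,0,0,0,0, 0.0005,0,0,0,0,0, 0.0005,0,0,0,0,0, 0.0005,0,0,0,0,0, 0.0005,0,0,0,0,0, 0.0005,0,0,0,0,0, 0.0005,0,0,0,0,0, 0.0005,0,0,0,0,0, 0.0005,0,0,0,0,0, 0.0005,0,0,0,0,0]'
python3 - <<'E'
from h import *
d=grab('scene','s7'); f=240/np.tan(np.radians(d['fov_y']/2));M,o=cam(d)
v,u=np.mgrid[:480,:640];z=d['depth'];P=(np.stack([(u-d['cx'])/f*z,(v-d['cy'])/f*z,z],-1)@M.T+o)[z>0]
e=P[:,:2]-[.553,.046];s=e@[.075,.997];l=e@[.997,-.075]
k=(P[:,2]>.13)&(P[:,2]<.155)&(l>.022)&(l<.042)&(s>.11)&(s<.17); m=np.median(s[k])-.0028; print(m)
if .136<m<.144: print(r.hand_in())
E
```

```text
t: 15.55
ee_pos: [0.5627, 0.1639, 0.1228]
tcp_rot: [3.14, 0.005, 1.497]
ft_force: [-2.3, -12.4, 4.6]
width: 0.0057
finger_force: 59.3
0.13909422005570046
the job is handed in; nothing more can be done
None
```

The job is handed in, with no verdict returned: the fresh cartridge stands released about 10 cm from the barrel's mouth, and the gripper is holding the follower rod drawn out about 139–140 mm, so the groove should be level with the rear cap's face.

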